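# Fit the stop rod of a label-view bottle stand and lay its bottle in

### The job

One of the two sloping bottle stands is empty and its stop rod is out: slide the loose bent steel rod through both eyelets at its low end, so that the straight end stands clearly out beyond the far eyelet, and let go of it. Then take the small bottle from its rest and lay it gently on the roller track, base down the slope and neck up, so that it comes to rest with its base against the rod like the one on the other stand. Do not knock or shift the other bottles, the jar or the bowl.

Things in the scene. Friction and masses are not known exactly. Their poses are not given: they have to be found in the camera images.
- stand: The empty stand, fixed; black wood base board 250 x 100 x 16 mm. Origin: centre of its underside; x runs from the low front end to the high rear end, z up. Between two steel side bars (61 mm over the outside) five pairs of small white wheels, leaning in a V, make a track that slopes up at 18 degrees towards +x: a bottle laid on it rolls down by itself. Rear end 148 mm high. It may be the left or the right one of the two stands.
- eye_left (a point): Centre of the 14 mm eyelet, on the outer face of the steel lug at the stand's +y side. Stand frame (-100, 37, 115) mm. The two lugs stand upright at the low end, each 40 mm along x, 6 mm thick, top 135 mm above the bench; inner faces 62 mm apart, outer faces 74 mm. Both eyelets lie on one level line along the stand's y; the rod may go in from either side.
- eye_right (a point): The same on the lug at the stand's -y side: stand frame (-100, -37, 115) mm.
- seat (a point): Where the centre of the bottle's base comes to rest: 5 mm up the slope from the axis of the fitted rod. The seated bottle's axis starts here and rises at 18 degrees towards the stand's +x; the wheels (22 mm in diameter, 20 mm to each side of the middle) have their axles 29 mm below that axis, the side bars' top edges lie 20 mm below it.
- stop_rod: The loose stop rod: round bright steel 10 mm thick, one right-angle bend (an L), about 0.145 kg, lying flat on the bench. Long leg from bend to round-nosed tip 180 mm along its +x; short leg 55 mm from the bend along its +y. Origin: on the long leg's centre line, 90 mm from bend and tip; balance point 22 mm from it towards the bend. Let go in the eyelets, the short leg swings down.
- rod_tip (a point): The very tip of the rod's long leg.
- rod_bend (a point): Centre of the rod's bend, 180 mm behind the tip.
- bottle: The small dark glass bottle to be laid in, about 0.36 kg, lying on its rest. Origin: centre of its flat base; +x along its axis to the neck. 186 mm long: body 48 mm in diameter for the first 108 mm, then the shoulder, then a neck 25 mm in diameter from 136 mm on. Balance point about 64 mm from the base.
- bottle_neck (a point): End of the bottle's neck, 186 mm from the base.
- rest: The low rest that the bottle lies on, fixed: wooden board 150 x 90 x 12 mm with two 10 mm steel rods along its x, 40 mm apart, tops 22 mm above the bench. Origin: centre of its underside. The bottle lies along its x, axis 38 mm above the bench, middle of the body roughly over the rest's middle.
- full_stand: The finished stand, fixed, same size and frame, its rod fitted (short leg hanging on its +y side, 120 mm from its middle; tip 65 mm to its -y side) and a bottle lying in it; highest point 195 mm above the bench. To be left alone.
- full_bottle: The bottle in the finished stand, the same shape as the loose one (origin: centre of the base, +x to the neck). To be left alone.
- jar: White two-handled ceramic jar, left or right behind the stands, 172 mm high, 125 mm across, 142 mm over the handles. Origin: centre of its underside. To be left alone.
- tall_bottle: Upright dark bottle standing between the rear ends of the two stands, 235 mm high, 72 mm in diameter. Origin: centre of its underside. To be left alone.
- cork_bowl: Small wooden bowl, left or right behind the stands, 100 mm across, 45 mm high. Origin: centre of its underside. To be left alone.
There are look-alikes about, which are no part of the job. What is shaped like the bottle but orange or purple is not meant.

How it is judged:
By the outcome, as a careful person would: the job done as asked, in the order asked, and still so for the second after the job is handed in, with the robot touching nothing.
It also fails if it takes over 72 s, if anything falls off the work surface, if the arm or the gripper's body presses on something with over 40 N, if the wrist force passes 120 N, or if a joint passes its speed limit or range.

### The arm

A 7-joint arm with a two-finger parallel gripper is mounted at the origin on the work surface. World frame = base frame: x ahead of the robot, y to its left, z up, the work surface at z = 0. Lengths are in m, angles in rad, forces in N, time in s.
With the tool pointing down it reaches from about 0.4 to 0.875 m from the base axis. Payload 19.3 kg.
Tool frame: the origin (TCP) lies midway between the tips of the shut fingers; the grasp point (between the pads) lies 19 mm behind it; x points along the fingers, y is the direction in which the jaws open and shut, and the axes are right-handed (so a half turn about x gives the same grasp; the last joint's range is limited). The gripper opens to 85 mm and grips with 20 to 120 N. Pads are 22 mm wide; open, the fingers measure 114 mm over their backs; the gripper's body (76 mm by 85 mm) begins 54 mm behind the grasp point. The pads swing forward as they close: fully open they stand 13 mm farther back than shut.
Start: joints at [1.081, 0.521, -0.036, 1.599, 0.021, 1.021, -0.113], TCP at [0.255, -0.571, 0.231] pointing down, gripper open.
Joint ranges: [-2.91, 2.91], [-0.3, 2.13], [-1.5, 1.42], [0.17, 2.43], [-1.26, 4.41], [0.16, 1.93], [-2.52, 2.52]. Speed limits (rad/s): [1.89, 1.89, 2.39, 2.39, 3.01, 3.01, 3.01].

### API

Orientations are given as [roll, pitch, yaw] about the fixed x, y, z axes, in that order (R = Rz(yaw) Ry(pitch) Rx(roll)).
In Python, from workcell import telemetry, vision, workorder gives the robot as it stands. The module is installed in compiled form; this text tells all that it offers.
- The arm moves only by the tool play_rows, never from a script. Its argument "deltas" is a list of rows, each a list of 7 numbers: the shift along the world's x, y, z in mm, then the turn, a rotation vector about the world's x, y, z in degrees, then the finger opening in mm, from 0 to 85.4. In form: [[x, y, z, wx, wy, wz, jaw], ...]. A call has 1 to 8 rows; each row shifts and turns the commanded pose from where the row before left it; what a row does not reach is not made up. A row lasts 1/8 s, in which the tool goes at most 62.5 mm and 10.7 degrees, less where a joint would pass 70% of its speed; a pose out of reach is approached as far as the arm can. A call with a gripper value outside its range is refused whole. The fingers move at their own pace and stop on an object; "grip_force" is the grip in N (left out, the last holds). Time passes only in rows, so rows that do not move let the fingers close. It gives the time, the measured TCP pose, the force and the opening at its end, in the units of the state.
- telemetry.observe(): the state, without advancing time (a new reading comes with each control period).
- vision.grab_frame(name): name is "side" or "top"; returns the picture (400x640x3 uint8, red, green, blue); there is no depth.
- vision.camera_info(name): a dict with "mtx" (3x3 intrinsics, pixels), "rvec" (rotation vector, rad) and "tvec" (3), from world to camera coordinates, as OpenCV has them. Camera axes: x right, y down, z forward; pixel columns grow to the right and rows downward; lengths in m; the calibration is good to about 2 mm. A picture is of the moment at which its call begins. camera_info takes no time and is no camera call.
- workorder.job_done(): hands the job in, once; it reports no verdict.
The state is a dict: "clock": time; "qpos": joint angles; "qd": joint speeds; "joint_efforts": joint torques, N m; "position": TCP position; "tool_rot": TCP orientation; "force": force on the tool from outside, world axes, zero at the start; "moment": the same for the moment, N m; "grip_width": finger opening in m.
Only numpy, scipy, OpenCV 4.12 (cv2) and the standard library are available. Lean on these libraries where they do the work, as an engineer would, in place of code of your own. Each camera call takes 0.05 s, during which the arm holds its last target. There are 200 camera calls.

## Working session

There is one attempt and no reset: what is moved stays moved. The work goes in short steps, Python scripts to look and compute and a tool call to move; the robot and the scene stay as the last step left them, time stands still between calls to the robot, and variables do not carry over. Pictures are saved under pics/ and viewed, about 8 in all and at most 12, crops included, and the job is handed in when it is done.

Besides the shell and the picture viewer there is one more tool, called after "Request:" by a JSON object that holds its "method" and its "body". play_rows: Moves the arm, as the interface text tells. Its arguments: {"type":"object","properties":{"deltas":{"type":"array","items":{"type":"array","items":{"type":"number"}}},"grip_force":{"type":"number"}},"required":["deltas"]}

```bash
mkdir -p pics; python3 - <<'E'
from workcell import telemetry, vision
import cv2
for n in ("top","side"):
    im=vision.grab_frame(n); cv2.imwrite(f"pics/{n}0.png",im[:,:,::-1])
    c=vision.camera_info(n); print(n,c)
print(telemetry.observe())
E
```

```text
top {'mtx': array([[385.88742733,   0.        , 325.38472   ],
       [  0.        , 385.88742733, 199.9678392 ],
       [  0.        ,   0.        ,   1.        ]]), 'rvec': array([ 2.11855968, -2.14374688,  0.23099267]), 'tvec': array([-0.12282416,  0.486463  ,  1.25205436])}
side {'mtx': array([[406.60303078,   0.        , 318.2545837 ],
       [  0.        , 406.60303078, 202.19237513],
       [  0.        ,   0.        ,   1.        ]]), 'rvec': array([ 0.17832426, -2.88480455,  1.11425383]), 'tvec': array([0.45305358, 0.18693679, 1.30913657])}
{'clock': 0.1, 'qpos': array([ 1.08082347,  0.52194822, -0.03632578,  1.59994883,  0.02121583,
        1.02107818, -0.11278205]), 'qd': array([ 4.85487954e-04, -1.48429430e-03, -1.17897055e-03, -9.80394470e-04,
        2.54851619e-04,  9.26942780e-05, -5.16304665e-04]), 'joint_efforts': array([ 4.75215580e-03, -9.28492856e+01,  1.98467731e+00, -3.70536983e+01,
        1.82691123e-02,  5.28485325e-03, -2.50586545e-04]), 'position': array([ 0.25456521, -0.57048484,  0.23078793]), 'tool_rot': array([-1.48734109,  1.56979918,  2.0740382 ]), 'force': array([ 0.48480098,  0.33969617, -0.40125494]), 'moment': array([-0.04041982,  0.01270712,  0.02974074]), 'grip_width': 0.08528959305979872}
```

View pics/top0.png

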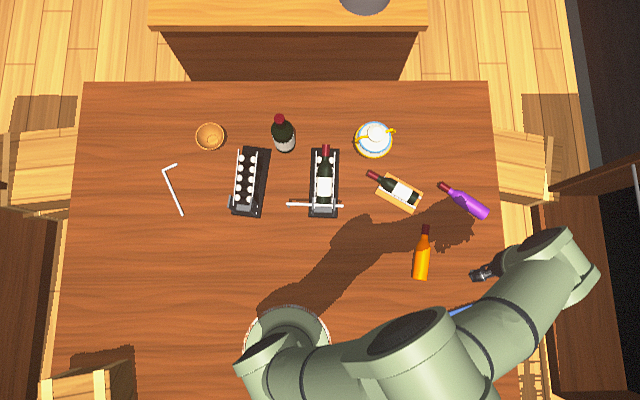

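View pics/side0.png

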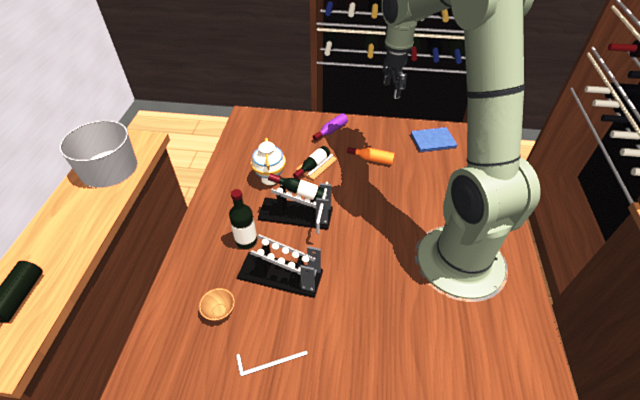

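The top view shows the empty stand at about (250,182) and the full one at (323,182). The rod has its bend at (163,170) and tip at (183,215), and the dark bottle on its rest is at (398,190). The look-alikes are the orange one at (421,252) and the purple one at (465,201). The dark bottle on the wooden board is the one meant. I'll enlarge both areas next.

```bash
cat > h.py <<'E'
import numpy as np, cv2
from workcell import telemetry, vision
C={n:vision.camera_info(n) for n in("top","side")}
def proj(n,P):
    c=C[n]; return cv2.projectPoints(np.array(P,float).reshape(-1,3),c["rvec"],c["tvec"],c["mtx"],None)[0].reshape(-1,2)
def back(n,uv,z):
    c=C[n];R=cv2.Rodrigues(c["rvec"])[0];o=-R.T@c["tvec"];out=[]
    for u,v in np.atleast_2d(uv):
        d=R.T@np.linalg.inv(c["mtx"])@[u,v,1.]; out.append(o+d*(z-o[2])/d[2])
    return np.array(out)
def crop(im,x0,y0,w,h,s,marks=()):
    o=cv2.resize(np.ascontiguousarray(im[y0:y0+h,x0:x0+w,::-1]),None,fx=s,fy=s,interpolation=cv2.INTER_CUBIC)
    for k in range(0,w,10): cv2.line(o,(k*s,0),(k*s,4 if (x0+k)%50 else 12),(0,255,255),1); 
    for k in range(0,h,10): cv2.line(o,(0,k*s),(4 if (y0+k)%50 else 12,k*s),(0,255,255),1)
    for (u,v) in marks: cv2.circle(o,(int((u+.5-x0)*s),int((v+.5-y0)*s)),2,(0,0,255),-1)
    return o
E
python3 - <<'E'
from h import *
im=cv2.imread("pics/top0.png")[:,:,::-1]
a=crop(im,150,130,130,100,6); cv2.imwrite("pics/c1.png",a)
im2=cv2.imread("pics/side0.png")[:,:,::-1]
b=crop(im,355,155,90,65,4); c=crop(im2,230,220,105,80,7)
d=crop(im2,230,340,90,40,4)
o=np.zeros((560,735,3),np.uint8); cv2.imwrite("pics/c3.png",c)
o2=np.zeros((430,780,3),np.uint8); o2[:260,:360]=b;o2[:160,370:730]=d; cc=crop(im2,280,135,75,60,4); o2[170:410,370:670]=cc
cv2.imwrite("pics/c2.png",o2)
E
```

```text
(no output)
```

View pics/c1.png

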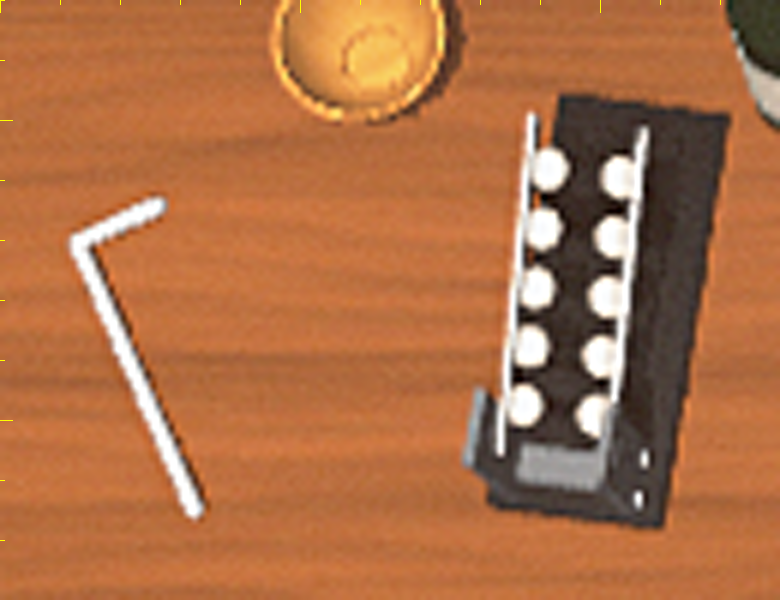

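View pics/c2.png

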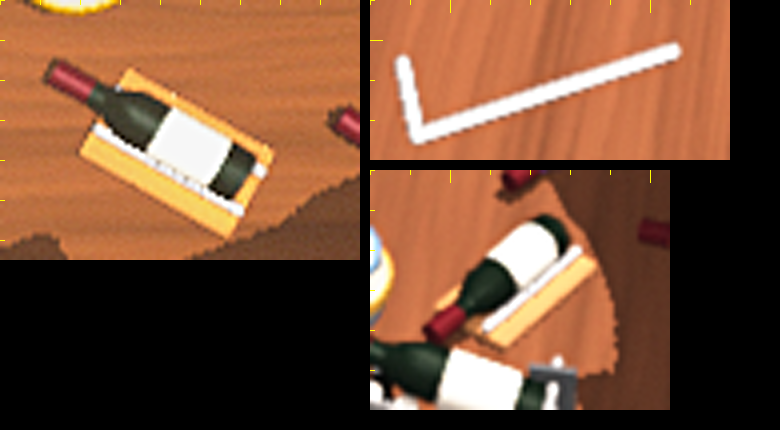

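View pics/c3.png

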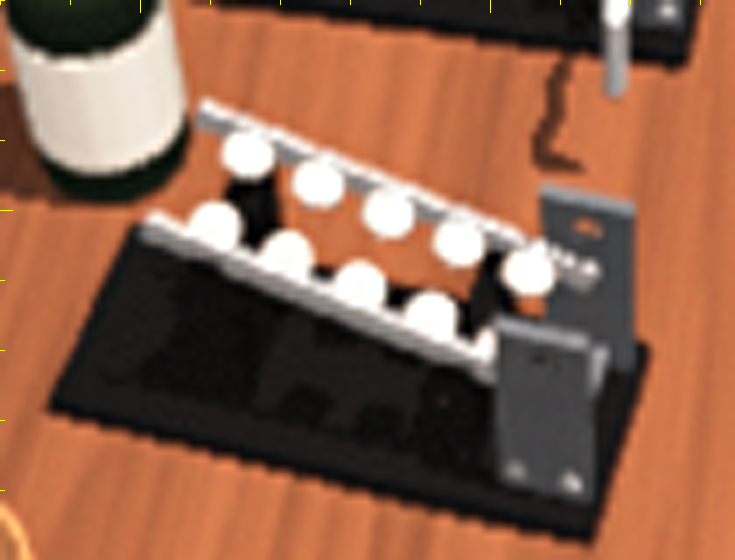

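The crops show the rod's bend at crop (80,243) and tip at (196,516), the eyelet lugs at the low end of the left stand, and the white-labelled dark bottle on its wooden rest. Next I fit the poses to both views.

```bash
cat > fit.py <<'E'
from h import *
from scipy.optimize import least_squares
def px(p,x0,y0,s,ox=0,oy=0): return [(p[0]-ox+.5)/s-.5+x0,(p[1]-oy+.5)/s-.5+y0]
T=lambda *p:px(p,150,130,6); S=lambda *p:px(p,230,220,7)
B=lambda *p:px(p,355,155,4); RS=lambda *p:px(p,230,340,4,370,0); BS=lambda *p:px(p,280,135,4,370,170)
def fit(obs,z0,x0,name):
    def P(q,L): 
        c,s=np.cos(q[2]),np.sin(q[2]); return [q[0]+c*L[0]/1e3-s*L[1]/1e3,q[1]+s*L[0]/1e3+c*L[1]/1e3,z0+L[2]/1e3]
    f=lambda q:np.concatenate([(proj(n,[P(q,L)])[0]-uv) for n,uv,L in obs])
    r=least_squares(f,x0,loss="soft_l1"); print(name,r.x.round(4),"yaw deg",np.degrees(r.x[2]).round(2))
    print(f(r.x).reshape(-1,2).round(1).tolist()); return r.x
if __name__=="__main__":
    g=lambda a:back("top",[a],0.02)[0]
    print("robot base check",proj("top",[[0,0,0]]), back("top",[T(80,243),T(196,512)],.005).round(3).tolist(),back("side",[RS(418,134),RS(675,51)],.005).round(3).tolist())
    o=[("top",T(487,506),(-125,50,16)),("top",T(662,527),(-125,-50,8)),("top",T(730,115),(125,-50,16)),("top",T(560,93),(125,50,16)),
     ("side",S(138,222),(125,-50,16)),("side",S(48,408),(125,50,0)),("side",S(592,543),(-125,50,0)),("side",S(650,345),(-125,-50,16)),
     ("side",S(540,188),(-80,-37,135)),("side",S(635,203),(-120,-37,135)),("side",S(587,226),(-100,-31,115)),("side",S(545,357),(-100,37,115)),
     ("side",S(592,345),(-120,34,135)),("side",S(498,322),(-80,34,135)),
     ("top",T(480,390),(-80,34,135)),("top",T(468,467),(-120,34,135)),("top",T(608,408),(-80,-34,135)),("top",T(602,467),(-120,-34,135))]
    c=g([243,182]); fit(o,0,[c[0],c[1],0],"stand")
    b,t=back("top",[T(80,243),T(196,512)],.005); yaw=np.arctan2(*(t-b)[1::-1])
    o=[("top",T(80,243),(-90,0,0)),("top",T(197,517),(90,0,0)),("top",T(165,203),(-90,55,0)),("side",RS(418,134),(-90,0,0)),("side",RS(681,50),(90,0,0)),("side",RS(401,57),(-90,55,0))]
    fit(o,.005,[*(b+t)[:2]/2,yaw],"rod")
    b,t=back("top",[B(240,182),B(55,71)],.038); yaw=np.arctan2(*(t-b)[1::-1])
    o=[("top",B(256,163),(0,-24,0)),("top",B(222,199),(0,24,0)),("top",B(47,82),(186,12.5,0)),("top",B(62,60),(186,-12.5,0)),("side",BS(429,327),(186,0,0)),("side",BS(553,217),(0,0,24))]
    fit(o,.038,[b[0],b[1],yaw],"bottle"); print(b,t,np.linalg.norm(t-b))
E
python3 fit.py
```

```text
robot base check [[287.52989533 349.8973974 ]] [[0.605, 0.438, 0.005], [0.446, 0.362, 0.005]] [[0.605, 0.435, 0.005], [0.446, 0.36, 0.005]]
stand [ 0.5615  0.1262 -0.1421] yaw deg -8.14
[[0.2, 0.3], [0.5, 0.9], [0.1, -0.2], [0.4, -0.2], [-1.3, -0.3], [0.1, 1.7], [0.0, 1.4], [0.3, -0.6], [0.3, -0.6], [0.0, 0.2], [-0.3, 1.1], [-0.8, 1.6], [-0.5, 0.1], [-0.8, 0.2], [0.7, 0.3], [0.5, -0.0], [0.9, 0.1], [-0.2, 2.8]]
rod [ 0.5237  0.3981 -2.6977] yaw deg -154.57
[[0.4, 0.1], [0.5, 0.1], [0.9, 0.2], [-0.2, 0.7], [-0.3, 0.3], [0.1, 0.2]]
bottle [ 0.4817 -0.4346  0.9948] yaw deg 57.0
[[-0.2, -0.5], [1.3, 2.1], [0.1, 0.1], [0.1, -0.3], [-0.6, 2.4], [0.1, 0.2]]
[ 0.4835137  -0.43364791  0.038     ] [ 0.58264701 -0.27871085  0.038     ] 0.18393723654684002
```

```bash
python3 - <<'E'
from h import *
from scipy.spatial.transform import Rotation as R
s=telemetry.observe()
M=R.from_euler('xyz',s['tool_rot']).as_matrix(); print(M.round(3), "jaw yaw",np.degrees(np.arctan2(M[1,1],M[0,1])))
print("full rod bend/tip",back("top",[(288,203),(343,206)],.11).round(3))
d=np.array([np.cos(np.radians(-154.57)),np.sin(np.radians(-154.57))]);print("grip",np.array([.5237,.3981])-.034*d)
E
```

```text
[[-0.     0.408 -0.913]
 [ 0.001 -0.913 -0.408]
 [-1.    -0.001  0.   ]] jaw yaw -65.94799974726267
full rod bend/tip [[ 0.464 -0.007  0.11 ]
 [ 0.453 -0.183  0.11 ]]
grip [0.55440576 0.41269987]
```

Request:
{"method": "play_rows", "body": {"deltas": [[20,40,20,0,0,0,85],[40,45,20,0,0,0,60],[40,45,20,0,0,0,40],[40,45,20,0,0,0,30],[40,45,10,0,0,0,30],[40,45,0,0,0,0,30],[30,50,0,0,0,0,30],[10,55,0,0,0,0,30]]}}

```text
clock: 1.1
position: [0.514, -0.2007, 0.3198]
tool_rot: [-1.259, 1.57, 2.304]
force: [0.3, -0.0, -0.0]
grip_width: 0.0301
```

Request:
{"method": "play_rows", "body": {"deltas": [[5,58,0,0,0,0,30],[5,58,0,0,0,0,30],[5,58,0,0,0,0,30],[5,58,0,0,0,0,30],[5,58,0,0,0,0,30],[5,58,0,0,0,0,30],[5,58,-10,0,0,0,30],[5,58,-30,0,0,1.4,30]]}}

```text
clock: 2.1
position: [0.5531, 0.2608, 0.2821]
tool_rot: [3.137, 1.569, 0.44]
force: [1.4, -0.6, -0.6]
grip_width: 0.0298
```

Request:
{"method": "play_rows", "body": {"deltas": [[0,58,-20,0,0,0,30],[0,58,-20,0,0,0,30],[0,33,-40,0,0,0,30],[0,0,-50,0,0,0,30],[0,0,-50,0,0,0,30],[0,0,-30,0,0,0,30],[0,0,0,0,0,0,30]]}}

```text
clock: 2.98
position: [0.5515, 0.4067, 0.0694]
tool_rot: [0.215, 1.566, -2.483]
force: [1.2, 0.1, 1.1]
grip_width: 0.0297
```

```bash
python3 - <<'E'
from h import *
t=vision.grab_frame("top"); s=vision.grab_frame("side")
st=telemetry.observe(); print(st['position'],st['qpos'].round(2),st['force'])
a=crop(t,140,140,75,90,5); b=crop(s,225,310,100,70,4)
o=np.zeros((450,780,3),np.uint8); o[:450,:375]=a; o[:280,380:780]=b
cv2.imwrite("pics/p1.png",o)
E
```

```text
[0.55300491 0.40793467 0.07273596] [-0.52  0.81 -0.32  1.52  0.31  0.86 -2.08] [-0.02104296 -0.18560333  1.68048064]
```

View pics/p1.png

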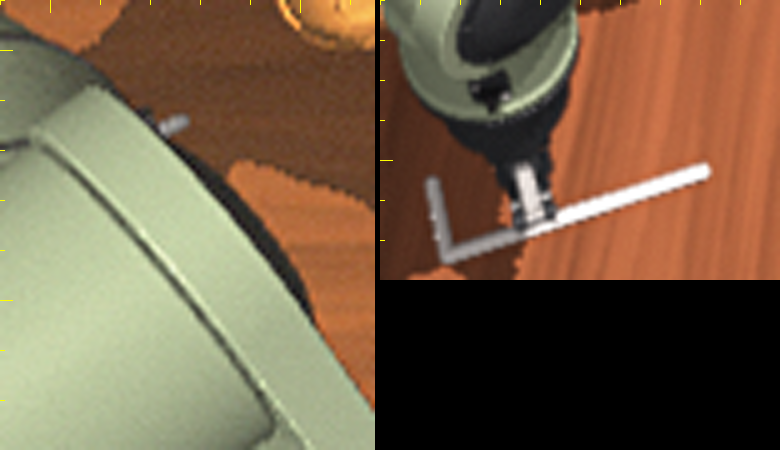

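The side crop shows the open fingers straddling the rod line near crop (533,215). I go down.

Request:
{"method": "play_rows", "body": {"deltas": [[0,0,-30,0,0,0,30],[0,0,-25,0,0,0,30],[0,0,-6,0,0,0,30],[0,0,-4,0,0,0,30],[0,0,0,0,0,0,30],[0,0,0,0,0,0,30]]}}

```text
clock: 3.82
position: [0.5531, 0.4079, 0.0077]
tool_rot: [-2.916, 1.57, 0.67]
force: [-0.4, 0.2, -0.1]
grip_width: 0.0301
```

Request:
{"method": "play_rows", "body": {"deltas": [[1.4,4.8,-3,0,0,0,30],[0,0,-2.7,0,0,0,30],[0,0,0,0,0,0,30],[0,0,0,0,0,0,0],[0,0,0,0,0,0,0],[0,0,0,0,0,0,0]], "grip_force": 70}}

```text
clock: 4.58
position: [0.5542, 0.4124, 0.0013]
tool_rot: [3.087, 1.571, 0.389]
force: [-0.5, -0.1, 3.8]
grip_width: 0.0065
```

Request:
{"method": "play_rows", "body": {"deltas": [[0,0,0,0,0,0,0],[0,0,0,0,0,0,0]]}}

```text
clock: 4.82
position: [0.5542, 0.4124, 0.0012]
tool_rot: [2.898, 1.571, 0.2]
force: [-1.7, -1.0, 5.0]
grip_width: 0.0066
```

```bash
python3 - <<'E'
from h import *
s=vision.grab_frame("side");st=telemetry.observe(); print(st['position'],st['grip_width'],st['force'])
cv2.imwrite("pics/p2.png",crop(s,225,310,100,70,5))
E
```

```text
[0.55419477 0.41240125 0.00122827] 0.00642152411310759 [-1.04196897 -1.90889744  6.0494744 ]
```

View pics/p2.png

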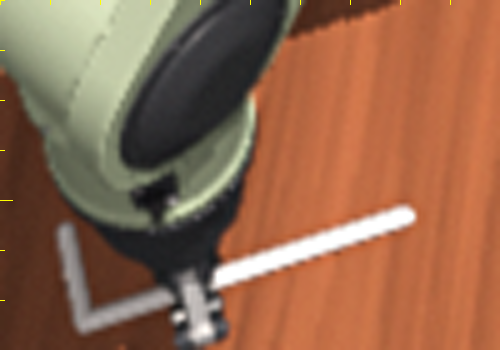

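The fingers are closed on the rod near crop (195,310), and the tip is still at about (410,213). The 6.4 mm opening is a bit low, so I test it with a small lift.

Request:
{"method": "play_rows", "body": {"deltas": [[0,0,5,0,0,0,0],[0,0,15,0,0,0,0],[0,0,30,0,0,0,0],[0,0,40,0,0,0,0],[0,0,0,0,0,0,0]]}}

```text
clock: 5.5
position: [0.5555, 0.4136, 0.0952]
tool_rot: [-2.891, 1.565, 0.694]
force: [-0.0, 1.2, -1.4]
grip_width: 0.0068
```

```bash
python3 - <<'E'
from h import *
s=vision.grab_frame("side");st=telemetry.observe(); print(st['position'],st['grip_width'],st['force'],st['moment'])
# rod prediction: bend, tip, short end at lifted height
d=np.array([np.cos(np.radians(-154.57)),np.sin(np.radians(-154.57)),0]);n=np.array([-d[1],d[0],0])
o=np.array([*st['position'][:2],st['position'][2]+.004])+.034*d
m=proj("side",[o-.09*d,o+.09*d,o-.09*d+.055*n]); print(m)
cv2.imwrite("pics/p3.png",crop(s,205,280,120,95,6,m))
E
```

```text
[0.55476152 0.41291162 0.09312747] 0.006910998404933328 [ 0.57751067 -0.37763563 -1.56543592] [ 0.01317918 -0.05275344 -0.00284046]
[[236.008222   360.40834626]
 [306.24087743 338.06892244]
 [231.97068086 339.77363522]]
```

View pics/p3.png

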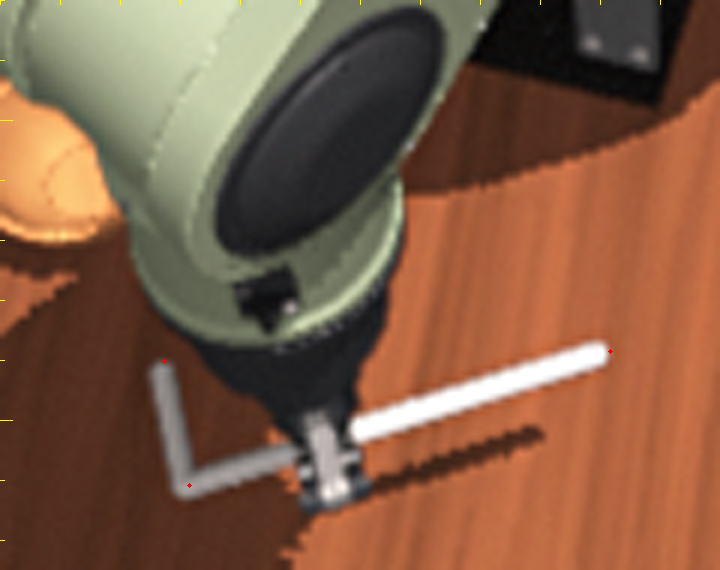

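The rod is lifted and lies where predicted, within 1 px (tip crop (604,352), predicted (610,351)). I turn and move to the pre-insertion pose.

Request:
{"method": "play_rows", "body": {"deltas": [[-10,-10,10,0,0,8,0],[-10,-14,10,0,0,9,0],[-10,-14,0,0,0,9,0],[-10,-14,0,0,0,9,0],[-10,-14,0,0,0,9,0],[-10,-13,0,0,0,8,0],[-4,0,0,0,0,4.4,0],[0,0,0,0,0,0,0]]}}

```text
clock: 6.55
position: [0.4897, 0.3331, 0.1106]
tool_rot: [-1.095, 1.57, -2.808]
force: [0.6, -0.1, -1.8]
grip_width: 0.0068
```

```bash
cat > st.py <<'E'
from h import *
from scipy.spatial.transform import Rotation as R
st=telemetry.observe();M=R.from_euler('xyz',st['tool_rot']).as_matrix()
print(st['clock'],st['position'].round(4),"jaw yaw",np.degrees(np.arctan2(M[1,1],M[0,1])).round(2),"xt",M[:,0].round(4),"yz",M[2,1].round(4),st['grip_width'].round(4),st['force'].round(1),st['moment'].round(2),st['qpos'].round(2))
E
python3 st.py
```

```text
Traceback (most recent call last):
  File "st.py", line 4, in <module>
    print(st['clock'],st['position'].round(4),"jaw yaw",np.degrees(np.arctan2(M[1,1],M[0,1])).round(2),"xt",M[:,0].round(4),"yz",M[2,1].round(4),st['grip_width'].round(4),st['force'].round(1),st['moment'].round(2),st['qpos'].round(2))
                                                                                                                                                 ^^^^^^^^^^^^^^^^^^^^^^
AttributeError: 'float' object has no attribute 'round'
```

```bash
sed -i "s/st\['grip_width'\].round(4)/round(st['grip_width'],4)/" st.py; python3 st.py; python3 - <<'E'
from h import *
t=vision.grab_frame("top"); s=vision.grab_frame("side")
E=lambda y:[.4625+.1416*y,.1404+.99*y,.115]
pts=[E(.037),E(-.037),E(.0713)]   # eyes, predicted tip
mt=proj("top",pts); ms=proj("side",pts); print(mt.round(1).tolist(),ms.round(1).tolist())
a=crop(t,180,150,90,75,4,mt); b=crop(s,280,240,70,85,6,ms)
o=np.zeros((520,790,3),np.uint8); o[:300,:360]=a; o[:510,365:785]=b
cv2.imwrite("pics/p4.png",o)
E
```

```text
6.55 [0.4897 0.3331 0.1106] jaw yaw -8.17 xt [-1.1e-03 -4.0e-04 -1.0e+00] yz -0.001 0.0068 [ 0.6 -0.1 -1.8] [ 0.01 -0.01 -0.04] [-0.29  0.68 -0.59  1.77  0.49  0.85 -1.26]
[[229.6, 202.2], [252.8, 205.2], [218.9, 200.8]] [[306.6, 272.2], [313.7, 251.3], [303.1, 282.4]]
```

View pics/p4.png

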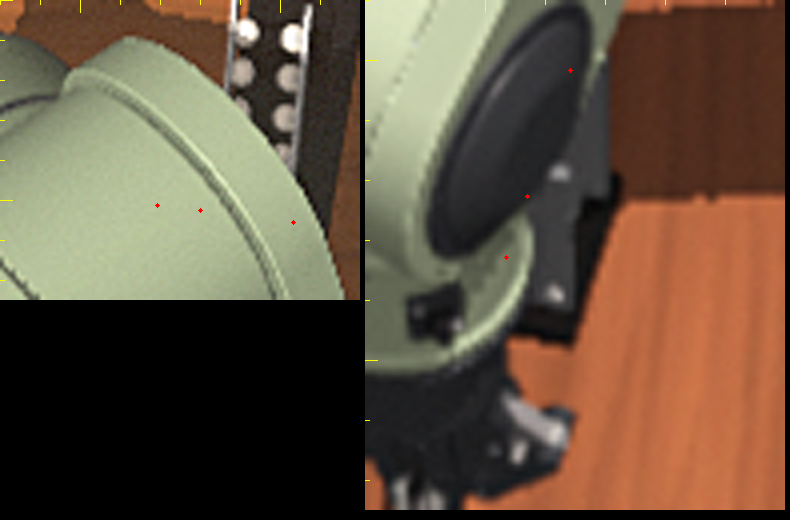

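Both views of the eyelet are blocked by the wrist, so I insert by feel in small steps and watch the force.

Request:
{"method": "play_rows", "body": {"deltas": [[-2.1,-14.8,0.5,0,0,0,0],[-1.4,-9.9,0,0,0,0,0],[-0.7,-5,0,0,0,0,0],[0,0,0,0,0,0,0]]}}

```text
clock: 7.15
position: [0.4861, 0.3032, 0.1117]
tool_rot: [1.275, 1.571, -0.439]
force: [0.1, 0.4, -1.6]
grip_width: 0.007
```

Request:
{"method": "play_rows", "body": {"deltas": [[-0.4,-3,0,0,0,0,0],[-0.4,-3,0,0,0,0,0],[0,0,0,0,0,0,0]]}}

```text
clock: 7.52
position: [0.4851, 0.2975, 0.1116]
tool_rot: [-0.139, 1.571, -1.852]
force: [0.2, -0.3, -0.9]
grip_width: 0.0067
```

Request:
{"method": "play_rows", "body": {"deltas": [[-0.4,-3,0,0,0,0,0],[0,0,0,0,0,0,0]]}}

```text
clock: 7.78
position: [0.4847, 0.2945, 0.1115]
tool_rot: [-0.447, 1.571, -2.16]
force: [-0.2, 0.4, -1.3]
grip_width: 0.0065
```

Request:
{"method": "play_rows", "body": {"deltas": [[-0.4,-3,0,0,0,0,0],[-0.5,-3,0,0,0,0,0],[0,0,0,0,0,0,0]]}}

```text
clock: 8.15
position: [0.4838, 0.2884, 0.1116]
tool_rot: [0.047, 1.571, -1.667]
force: [0.2, -0.2, -1.5]
grip_width: 0.0066
```

Request:
{"method": "play_rows", "body": {"deltas": [[-0.5,-4,0,0,0,0,0],[-0.6,-4,0,0,0,0,0],[0,0,0,0,0,0,0]]}}

```text
clock: 8.52
position: [0.4827, 0.2803, 0.1116]
tool_rot: [-0.024, 1.571, -1.737]
force: [0.7, -0.1, -1.0]
grip_width: 0.0068
```

```bash
python3 st.py
```

```text
8.525 [0.4827 0.2803 0.1116] jaw yaw -8.17 xt [-0.e+00 -2.e-04 -1.e+00] yz -0.0 0.0068 [ 0.7 -0.1 -1. ] [ 0.01 -0.03 -0.02] [-0.21  0.64 -0.6   1.86  0.49  0.8  -1.21]
```

No contact force, and the tip is about 14 mm past the first lug. On to the second eyelet.

Request:
{"method": "play_rows", "body": {"deltas": [[-1.4,-10,0,0,0,0,0],[-1.4,-10,0,0,0,0,0],[-1.4,-10,0,0,0,0,0],[-1.4,-9.6,0,0,0,0,0],[0,0,0,0,0,0,0]]}}

```text
clock: 9.15
position: [0.4772, 0.2402, 0.1116]
tool_rot: [0.256, 1.57, -1.458]
force: [-0.6, 0.6, -1.4]
grip_width: 0.0065
```

Request:
{"method": "play_rows", "body": {"deltas": [[-0.4,-3,0,0,0,0,0],[-0.5,-3,0,0,0,0,0],[-0.4,-3,0,0,0,0,0],[0,0,0,0,0,0,0]]}}

```text
clock: 9.65
position: [0.4758, 0.2319, 0.1116]
tool_rot: [-0.471, 1.571, -2.184]
force: [0.3, -0.6, -0.9]
grip_width: 0.0068
```

Request:
{"method": "play_rows", "body": {"deltas": [[-0.4,-3,0,0,0,0,0],[-0.5,-3,0,0,0,0,0],[-0.4,-3,0,0,0,0,0],[0,0,0,0,0,0,0]]}}

```text
clock: 10.15
position: [0.4745, 0.2228, 0.1116]
tool_rot: [-0.267, 1.571, -1.981]
force: [-0.4, 0.5, -0.9]
grip_width: 0.0066
```

```bash
python3 st.py
```

```text
10.15 [0.4745 0.2228 0.1116] jaw yaw -8.17 xt [-1.e-04 -2.e-04 -1.e+00] yz -0.0001 0.0066 [-0.4  0.5 -0.9] [0.03 0.02 0.03] [-0.11  0.6  -0.61  1.94  0.49  0.75 -1.14]
```

Request:
{"method": "play_rows", "body": {"deltas": [[-0.9,-6,0,0,0,0,0],[-0.9,-6,0,0,0,0,0],[-0.9,-6,0,0,0,0,0],[-0.9,-6,0,0,0,0,0],[0,0,-1,0,0,0,0],[0,0,0,0,0,0,0]]}}

```text
clock: 10.9
position: [0.471, 0.199, 0.1105]
tool_rot: [0.591, 1.571, -1.122]
force: [2.2, -0.7, -1.0]
grip_width: 0.0066
```

```bash
python3 st.py
```

```text
10.9 [0.471  0.199  0.1105] jaw yaw -8.15 xt [ 1.e-04 -2.e-04 -1.e+00] yz 0.0001 0.0066 [ 2.2 -0.7 -1. ] [-0.37 -0.42  0.03] [-0.06  0.58 -0.61  1.98  0.49  0.73 -1.11]
```

Inserted with low forces. Now I let go, retreat upwards and look.

Request:
{"method": "play_rows", "body": {"deltas": [[0,0,0,0,0,0,15],[0,0,0,0,0,0,30],[0,0,0,0,0,0,40],[0,0,20,0,0,0,40],[0,0,40,0,0,0,40],[0,0,55,0,0,0,40],[0,0,55,0,0,0,50],[0,-50,20,0,0,0,60]]}}

```text
clock: 11.9
position: [0.4712, 0.1517, 0.3036]
tool_rot: [2.315, 1.566, 0.607]
force: [1.0, -1.4, -1.6]
grip_width: 0.0597
```

Request:
{"method": "play_rows", "body": {"deltas": [[0,-55,0,0,0,0,70],[0,-55,0,0,0,0,80],[0,-55,0,0,0,-3,85],[0,-55,0,0,0,-4,85],[0,-55,0,0,0,-4,85],[0,-55,0,0,0,-4,85],[0,-55,0,0,0,-4,85],[0,-55,0,0,0,-4,85]]}}

```text
clock: 12.9
position: [0.4707, -0.2926, 0.3007]
tool_rot: [1.352, 1.571, -0.765]
force: [1.1, 1.3, -0.1]
grip_width: 0.0849
```

```bash
python3 st.py; python3 - <<'E'
from h import *
t=vision.grab_frame("top"); s=vision.grab_frame("side")
E=lambda y,z=.113:[.4625+.1416*y,.1404+.99*y,z]
pts=[E(-.065),E(.115),E(.115,.058)]
mt=proj("top",pts); ms=proj("side",pts); print(mt.round(1).tolist(),ms.round(1).tolist())
a=crop(t,190,130,90,90,4,mt); b=crop(s,280,240,70,85,6,ms); c=crop(t,350,155,90,60,4)
o=np.zeros((600,790,3),np.uint8); o[:360,:360]=a; o[:510,365:785]=b; o[360:600,:360]=c
cv2.imwrite("pics/p5.png",o)
E
```

```text
12.9 [ 0.4707 -0.2926  0.3007] jaw yaw -31.27 xt [ 2.e-04 -1.e-04 -1.e+00] yz 0.0002 0.0849 [ 1.1  1.3 -0.1] [ 0.01 -0.02 -0.02] [ 0.79  0.37 -0.45  1.69  0.17  1.13 -0.26]
[[261.6, 206.5], [205.4, 199.1], [210.1, 202.3]] [[316.2, 244.3], [298.5, 296.5], [299.2, 306.4]]
```

View pics/p5.png

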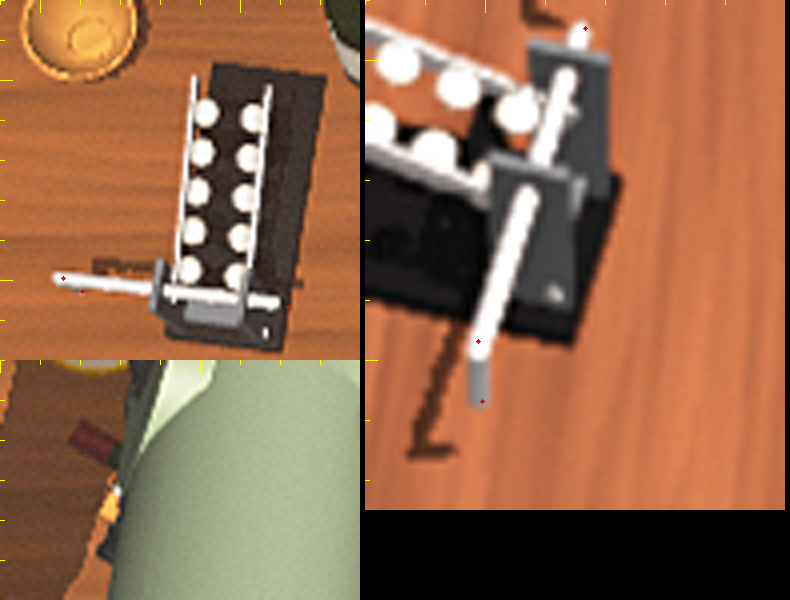

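The rod is through both eyelets. Its tip stands about 25 mm beyond the far lug (side crop (580,35)) and the short leg hangs down on the near side. Now the bottle.

Request:
{"method": "play_rows", "body": {"deltas": [[23,-44,-30,0,0,-1.5,75],[23.3,-43.9,-40,0,0,0,75],[0,0,-50,0,0,0,75],[0,0,-50,0,0,0,75],[0,0,-30,0,0,0,75],[0,0,0,0,0,0,75],[0,0,0,0,0,0,75]]}}

```text
clock: 13.88
position: [0.5174, -0.378, 0.1028]
tool_rot: [1.681, 1.569, -0.46]
force: [-0.4, 0.6, -0.0]
grip_width: 0.0753
```

```bash
python3 st.py; python3 - <<'E'
from h import *
t=vision.grab_frame("top"); s=vision.grab_frame("side")
d=np.array([np.cos(.998),np.sin(.998),0]);b=np.array([.4823,-.4343,.038])
pts=[b,b+.064*d,b+.186*d]
mt=proj("top",pts); ms=proj("side",pts)
a=crop(t,350,155,90,60,4,mt); b=crop(s,270,105,100,80,6,ms)
o=np.zeros((480,790,3),np.uint8); o[:480,:600]=b
cv2.imwrite("pics/p6.png",o)
E
```

```text
13.875 [ 0.5174 -0.378   0.1028] jaw yaw -32.64 xt [ 1.3e-03 -7.0e-04 -1.0e+00] yz 0.0015 0.0753 [-0.4  0.6 -0. ] [ 0.03 -0.    0.01] [ 0.77  0.72 -0.36  1.64  0.31  0.84 -0.29]
```

View pics/p6.png

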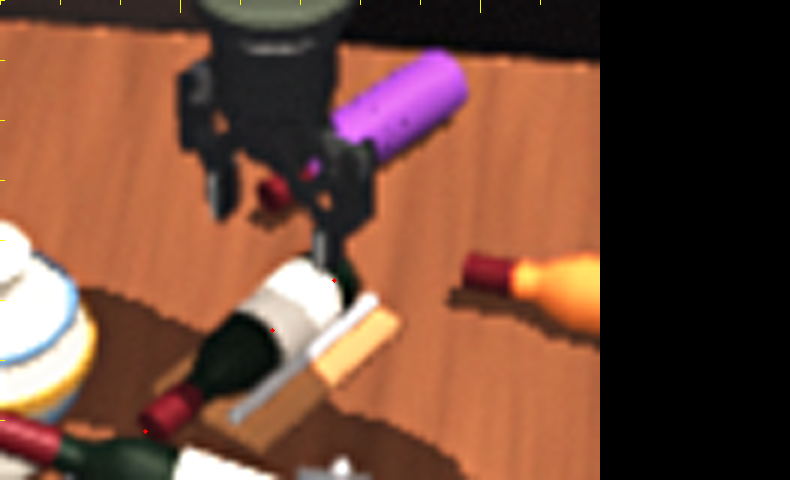

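The side crop shows the gripper right over the dark bottle with the white label on its board. The purple bottle is behind it and the orange one to the right. I go down and grip.

Request:
{"method": "play_rows", "body": {"deltas": [[-0.4,-2.5,-20,0,0,0,75],[0,0,-20,0,0,0,75],[0,0,-20,0,0,0,75],[0,0,-14,0,0,0,75],[0,0,-5,0,0,0,75],[0,0,0,0,0,0,75]]}}

```text
clock: 14.72
position: [0.5164, -0.3803, 0.0222]
tool_rot: [-1.834, 1.571, 2.308]
force: [0.1, 0.3, 0.2]
grip_width: 0.0751
```

Request:
{"method": "play_rows", "body": {"deltas": [[0,0,0,0,0,0,60],[0,0,0,0,0,0,55],[0,0,0,0,0,0,50],[0,0,0,0,0,0,40],[0,0,0,0,0,0,40]], "grip_force": 40}}

```text
clock: 15.35
position: [0.5203, -0.3828, 0.0249]
tool_rot: [1.627, 1.561, -0.514]
force: [15.7, -11.4, 7.0]
grip_width: 0.0465
```

```bash
python3 st.py
```

```text
15.35 [ 0.5203 -0.3828  0.0249] jaw yaw -32.65 xt [ 0.0086 -0.0048 -1.    ] yz 0.0098 0.0465 [ 15.7 -11.4   7. ] [-2.39 -3.37  0.12] [ 0.75  0.82 -0.32  1.66  0.36  0.7  -0.32]
```

The bottle sits about 5 mm further over than I estimated, giving a 20 N side load. I shift with it to relax the load, then lift.

Request:
{"method": "play_rows", "body": {"deltas": [[3,-2,0,0,0,0,40],[2.5,-1.6,0.5,0,0,0,40],[0,0,0,0,0,0,40]]}}

```text
clock: 15.72
position: [0.5206, -0.383, 0.0245]
tool_rot: [-1.344, 1.568, 2.799]
force: [-16.7, 13.2, 33.5]
grip_width: 0.0471
```

```bash
python3 st.py
```

```text
15.725 [ 0.5206 -0.383   0.0245] jaw yaw -32.63 xt [-0.0031  0.0011 -1.    ] yz -0.0032 0.0471 [-16.7  13.2  33.5] [2.75 3.78 0.33] [ 0.75  0.83 -0.32  1.65  0.36  0.72 -0.32]
```

Request:
{"method": "play_rows", "body": {"deltas": [[-2.2,1.6,2,0,0,0,40],[0,0,3,0,0,0,40],[0,0,0,0,0,0,40]]}}

```text
clock: 16.1
position: [0.5196, -0.3825, 0.028]
tool_rot: [-0.933, 1.571, -3.073]
force: [-0.3, 0.4, -4.7]
grip_width: 0.0468
```

```bash
python3 st.py
```

```text
16.1 [ 0.5196 -0.3825  0.028 ] jaw yaw -32.66 xt [-1.e-04 -0.e+00 -1.e+00] yz -0.0001 0.0468 [-0.3  0.4 -4.7] [-0.01 -0.01  0.  ] [ 0.75  0.82 -0.32  1.66  0.36  0.72 -0.32]
```

Request:
{"method": "play_rows", "body": {"deltas": [[0,0,15,0,0,0,40],[0,0,40,0,0,0,40],[0,0,50,0,0,0,40],[0,0,50,0,0,0,40],[0,0,50,0,0,0,40],[0,0,50,0,0,0,40],[0,0,20,0,0,0,40],[0,0,0,0,0,0,40]]}}

```text
clock: 17.1
position: [0.52, -0.3825, 0.3049]
tool_rot: [1.544, 1.568, -0.596]
force: [0.1, -0.0, -6.3]
grip_width: 0.0466
```

```bash
python3 st.py; cat > prof.py <<'E'
from h import *
import sys
from scipy.ndimage import map_coordinates
# profile of side/top image along bottle axis: args cam g(mm) yaw pitch(deg)
cam,g,yaw,el=sys.argv[1],*map(float,sys.argv[2:5]); st=telemetry.observe(); im=vision.grab_frame(cam).astype(float)
from scipy.spatial.transform import Rotation as R
M=R.from_euler('xyz',st['tool_rot']).as_matrix(); p=st['position']-.0135*M[:,0]
y,e=np.radians(yaw),np.radians(el); d=np.array([np.cos(y)*np.cos(e),np.sin(y)*np.cos(e),np.sin(e)])
L=np.arange(-30,221,5)/1e3; uv=proj(cam,p+(L[:,None]-g/1e3)*d)
col=np.stack([map_coordinates(im[:,:,k],[uv[:,1],uv[:,0]],order=1) for k in range(3)],1)
for l,c,q in zip(L,col,uv): print(int(round(l*1e3)),c.astype(int).tolist(),q.round(0).astype(int).tolist(),end=" ; ")
E
python3 prof.py side 64 57 0
```

```text
17.1 [ 0.52   -0.3825  0.3049] jaw yaw -32.65 xt [ 0.0024 -0.0016 -1.    ] yz 0.0029 0.0466 [ 0.1 -0.  -6.3] [-0.    0.01 -0.02] [ 0.81  0.52 -0.41  1.44  0.21  1.23 -0.2 ]
-30 [25, 24, 25] [331, 85] ; -25 [29, 29, 30] [330, 86] ; -20 [29, 29, 31] [329, 86] ; -15 [28, 29, 30] [328, 87] ; -10 [29, 29, 30] [327, 88] ; -5 [30, 29, 31] [327, 88] ; 0 [31, 30, 32] [326, 89] ; 5 [30, 29, 31] [325, 89] ; 10 [28, 27, 29] [324, 90] ; 15 [29, 28, 30] [323, 91] ; 20 [28, 27, 29] [322, 91] ; 25 [29, 29, 32] [321, 92] ; 30 [23, 23, 26] [320, 92] ; 35 [59, 55, 52] [319, 93] ; 40 [164, 151, 139] [318, 94] ; 45 [214, 198, 183] [317, 94] ; 50 [236, 222, 206] [316, 95] ; 55 [218, 202, 186] [315, 96] ; 60 [105, 98, 87] [314, 96] ; 65 [18, 23, 17] [313, 97] ; 70 [11, 17, 12] [312, 98] ; 75 [13, 20, 15] [311, 98] ; 80 [14, 21, 16] [310, 99] ; 85 [15, 22, 16] [310, 99] ; 90 [16, 22, 16] [309, 100] ; 95 [18, 24, 18] [308, 101] ; 100 [18, 25, 18] [307, 101] ; 105 [19, 27, 20] [306, 102] ; 110 [21, 28, 22] [305, 103] ; 115 [20, 26, 22] [304, 103] ; 120 [19, 25, 21] [303, 104] ; 125 [15, 23, 17] [302, 105] ; 130 [19, 20, 16] [301, 105] ; 135 [70, 23, 25] [300, 106] ; 140 [144, 34, 43] [299, 107] ; 145 [161, 39, 49] [297, 107] ; 150 [160, 39, 48] [296, 108] ; 155 [160, 40, 49] [295, 109] ; 160 [160, 39, 49] [294, 110] ; 165 [160, 39, 48] [293, 110] ; 170 [126, 31, 38] [292, 111] ; 175 [66, 17, 21] [291, 112] ; 180 [47, 9, 16] [290, 112] ; 185 [81, 33, 27] [289, 113] ; 190 [187, 103, 66] [288, 114] ; 195 [206, 118, 75] [287, 114] ; 200 [202, 113, 74] [286, 115] ; 205 [200, 111, 72] [285, 116] ; 210 [195, 110, 71] [284, 117] ; 215 [191, 109, 70] [283, 117] ; 220 [187, 105, 67] [282, 118] ;
```

Request:
{"method": "play_rows", "body": {"deltas": [[0,40,0,0,0,-6,40],[0,50,0,0,0,-8,40],[0,50,0,0,0,-8,40],[0,50,0,0,0,-8,40],[0,50,0,0,0,-8,40],[0,50,0,0,0,-8,40],[5,50,0,0,0,-8,40],[5,50,0,0,0,-8,40]]}}

```text
clock: 18.15
position: [0.5289, 0.0091, 0.3017]
tool_rot: [0.15, 1.569, -3.078]
force: [0.2, 0.5, -4.3]
grip_width: 0.0468
```

```bash
python3 st.py
```

```text
18.15 [0.5289 0.0091 0.3017] jaw yaw -94.92 xt [-1.9e-03 -1.0e-04 -1.0e+00] yz 0.0003 0.0468 [ 0.2  0.5 -4.3] [-0.01 -0.05 -0.06] [ 0.15  0.31 -0.35  1.75  0.12  1.1  -1.9 ]
```

Request:
{"method": "play_rows", "body": {"deltas": [[0,40,0,-0.6,-4,-3.2,40],[0,40,0,-0.7,-5,0,40],[4,35,0,-0.7,-5,0,40],[4,5,-20,-0.55,-3.82,0,40],[0,0,-40,0,0,0,40],[0,0,-20,0,0,0,40],[0,0,0,0,0,0,40],[0,0,0,0,0,0,40]]}}

```text
clock: 19.15
position: [0.5376, 0.1279, 0.2232]
tool_rot: [3.131, 1.257, -0.148]
force: [0.1, 0.1, -4.3]
grip_width: 0.0468
```

```bash
python3 st.py; python3 prof.py side 64 -8.14 18; echo; python3 prof.py top 64 -8.14 18
```

```text
19.15 [0.5376 0.1279 0.2232] jaw yaw -97.87 xt [ 0.3055 -0.0454 -0.9511] yz 0.0033 0.0468 [ 0.1  0.1 -4.3] [0.08 0.58 0.04] [-0.28  0.3  -0.2   2.04  0.44  0.59 -2.51]
-30 [101, 73, 63] [316, 243] ; -25 [93, 55, 38] [314, 243] ; -20 [89, 49, 32] [313, 242] ; -15 [89, 51, 33] [311, 241] ; -10 [88, 49, 33] [309, 240] ; -5 [44, 31, 22] [308, 240] ; 0 [17, 24, 19] [306, 239] ; 5 [20, 27, 21] [304, 238] ; 10 [20, 26, 21] [302, 237] ; 15 [14, 21, 16] [301, 237] ; 20 [147, 137, 123] [299, 236] ; 25 [241, 231, 216] [297, 235] ; 30 [237, 228, 214] [296, 235] ; 35 [237, 227, 213] [294, 234] ; 40 [239, 230, 216] [292, 233] ; 45 [204, 190, 176] [291, 232] ; 50 [43, 42, 44] [289, 232] ; 55 [90, 87, 88] [287, 231] ; 60 [102, 98, 98] [285, 230] ; 65 [89, 86, 87] [284, 230] ; 70 [75, 73, 77] [282, 229] ; 75 [185, 171, 160] [280, 228] ; 80 [149, 139, 127] [278, 227] ; 85 [19, 27, 21] [277, 227] ; 90 [24, 31, 26] [275, 226] ; 95 [26, 32, 27] [273, 225] ; 100 [26, 33, 27] [272, 224] ; 105 [23, 31, 25] [270, 224] ; 110 [21, 28, 22] [268, 223] ; 115 [16, 23, 18] [266, 222] ; 120 [16, 22, 16] [265, 222] ;
[... 1449 characters left out ...]
41, 26] [240, 156] ; 115 [49, 44, 38] [240, 154] ; 120 [47, 44, 34] [240, 153] ; 125 [50, 47, 33] [240, 151] ; 130 [52, 53, 36] [240, 149] ; 135 [51, 54, 40] [241, 147] ; 140 [50, 54, 38] [241, 146] ; 145 [57, 51, 40] [241, 144] ; 150 [130, 39, 40] [241, 142] ; 155 [128, 33, 39] [241, 140] ; 160 [128, 37, 41] [241, 139] ; 165 [127, 34, 40] [242, 137] ; 170 [124, 35, 35] [242, 135] ; 175 [127, 36, 38] [242, 133] ; 180 [126, 36, 42] [242, 132] ; 185 [152, 80, 52] [242, 130] ; 190 [166, 101, 59] [242, 128] ; 195 [168, 98, 56] [243, 126] ; 200 [174, 103, 58] [243, 125] ; 205 [173, 101, 55] [243, 123] ; 210 [168, 98, 54] [243, 121] ; 215 [180, 108, 59] [243, 119] ; 220 [174, 100, 58] [244, 118] ;
```

Request:
{"method": "play_rows", "body": {"deltas": [[0.8,0.8,-10,0,0,2,40],[0.8,0.7,-20,0,0,0,40],[0,0,-20,0,0,0,40],[0,0,-10,0,0,0,40],[0,0,0,0,0,0,40],[0,0,0,0,0,0,40]]}}

```text
clock: 20.0
position: [0.5395, 0.1293, 0.1635]
tool_rot: [3.132, 1.256, -0.112]
force: [-0.1, 0.3, -4.2]
grip_width: 0.0469
```

```bash
python3 st.py
```

```text
20.0 [0.5395 0.1293 0.1635] jaw yaw -95.88 xt [ 0.3077 -0.0345 -0.9509] yz 0.0029 0.0469 [-0.1  0.3 -4.2] [0.08 0.63 0.01] [-0.41  0.39 -0.03  2.1   0.45  0.42 -2.5 ]
```

Request:
{"method": "play_rows", "body": {"deltas": [[0,0,-10,0,0,0.5,40],[0,0,-10,0,0,0.5,40],[0,0,-6,0,0,0,40],[0,0,-3,0,0,0,40],[0,0,0,0,0,0,40]]}}

```text
clock: 20.62
position: [0.5392, 0.1292, 0.1337]
tool_rot: [3.13, 1.257, -0.097]
force: [-0.5, -0.7, -4.5]
grip_width: 0.047
```

```bash
python3 st.py;  python3 prof.py side 67 -6 18 | tr ';' '\n' | head -12
```

```text
20.625 [0.5392 0.1292 0.1337] jaw yaw -94.88 xt [ 0.3073 -0.0298 -0.9511] yz 0.0037 0.047 [-0.5 -0.7 -4.5] [ 0.04  0.59 -0.04] [-0.46  0.44  0.03  2.12  0.46  0.33 -2.5 ]
-30 [67, 66, 67] [317, 262] 
 -25 [64, 63, 64] [315, 261] 
 -20 [105, 101, 100] [314, 260] 
 -15 [134, 128, 125] [312, 260] 
 -10 [150, 143, 140] [310, 259] 
 -5 [98, 93, 88] [309, 259] 
 0 [20, 25, 20] [307, 258] 
 5 [19, 25, 19] [306, 257] 
 10 [20, 26, 21] [304, 257] 
 15 [16, 23, 18] [302, 256] 
 20 [67, 65, 56] [301, 255] 
 25 [239, 224, 207] [299, 255]
```

Request:
{"method": "play_rows", "body": {"deltas": [[1.9,-0.3,-2,0,0,0,40],[0,0,-2,0,0,0,40],[0,0,0,0,0,0,40]]}}

```text
clock: 21.05
position: [0.5411, 0.1287, 0.1298]
tool_rot: [3.13, 1.257, -0.096]
force: [0.5, -0.1, -4.7]
grip_width: 0.0465
```

Request:
{"method": "play_rows", "body": {"deltas": [[0,0,-1.5,0,0,0,40],[0,0,0,0,0,0,40]]}}

```text
clock: 21.3
position: [0.5411, 0.1288, 0.1283]
tool_rot: [3.13, 1.257, -0.096]
force: [0.4, -0.4, -2.2]
grip_width: 0.0469
```

Request:
{"method": "play_rows", "body": {"deltas": [[0,0,-1,0,0,0,40],[0,0,0,0,0,0,40]]}}

```text
clock: 21.55
position: [0.5413, 0.129, 0.1277]
tool_rot: [3.132, 1.256, -0.095]
force: [-3.4, -0.1, 4.5]
grip_width: 0.0468
```

```bash
python3 st.py
```

```text
21.55 [0.5413 0.129  0.1277] jaw yaw -94.9 xt [ 0.3082 -0.0293 -0.9509] yz 0.003 0.0468 [-3.4 -0.1  4.5] [ 0.13  0.82 -0.13] [-0.47  0.46  0.04  2.13  0.46  0.31 -2.5 ]
```

The wheels now carry the bottle, with the force along the slope normal. I release gently.

Request:
{"method": "play_rows", "body": {"deltas": [[0,0,0,0,0,0,47],[0,0,0,0,0,0,49],[0,0,0,0,0,0,51],[0,0,0,0,0,0,54],[0,0,0,0,0,0,58],[0,0,0,0,0,0,62],[0,0,0,0,0,0,66],[0,0,0,0,0,0,70]]}}

```text
clock: 22.55
position: [0.5411, 0.1288, 0.1274]
tool_rot: [3.13, 1.257, -0.096]
force: [-0.1, -0.5, -1.0]
grip_width: 0.0702
```

```bash
python3 st.py;  python3 prof.py side 67 -6 18 | tr ';' '\n' | head -14
```

```text
22.55 [0.5411 0.1288 0.1274] jaw yaw -94.89 xt [ 0.3076 -0.0296 -0.9511] yz 0.0034 0.0702 [-0.1 -0.5 -1. ] [ 0.04  0.36 -0.  ] [-0.47  0.46  0.04  2.13  0.46  0.31 -2.5 ]
-30 [65, 64, 65] [316, 263] 
 -25 [64, 64, 64] [315, 262] 
 -20 [85, 82, 81] [313, 261] 
 -15 [148, 141, 138] [311, 261] 
 -10 [90, 87, 84] [310, 260] 
 -5 [18, 25, 20] [308, 260] 
 0 [20, 26, 21] [307, 259] 
 5 [19, 26, 21] [305, 258] 
 10 [13, 20, 15] [303, 258] 
 15 [116, 108, 97] [302, 257] 
 20 [242, 232, 217] [300, 256] 
 25 [238, 228, 215] [298, 256] 
 30 [238, 228, 214] [297, 255] 
 35 [239, 229, 215] [295, 255]
```

The bottle rolled about 5 mm down to the rod. I back off along the tool axis.

Request:
{"method": "play_rows", "body": {"deltas": [[-3,0.3,9.5,0,0,0,70],[-8,0.8,24,0,0,0,72],[-12,1,38,0,0,0,72],[-12,1,38,0,0,0,72],[-8,0,40,0,5,3,72],[0,-20,30,0,6,5,72],[0,-45,0,0,5,5,72],[0,-50,0,0,0,5,72]]}}

```text
clock: 23.6
position: [0.4985, 0.0158, 0.3077]
tool_rot: [-3.074, 1.535, 0.302]
force: [1.1, 0.3, 0.2]
grip_width: 0.0724
```

Request:
{"method": "play_rows", "body": {"deltas": [[0,-55,0,0,0,5,72],[0,-55,0,0,0,5,72],[0,-55,0,0,0,5,72],[0,-55,0,0,0,5,72],[0,-55,0,0,0,0,72],[0,-55,0,0,0,0,72],[0,0,0,0,0,0,72]]}}

```text
clock: 24.48
position: [0.4966, -0.3169, 0.307]
tool_rot: [-3.115, 1.536, 0.601]
force: [-0.9, -0.1, -0.7]
grip_width: 0.0719
```

```bash
python3 st.py; python3 - <<'E'
from h import *
t=vision.grab_frame("top"); s=vision.grab_frame("side")
cv2.imwrite("pics/top9.png",t[:,:,::-1]);cv2.imwrite("pics/side9.png",s[:,:,::-1])
a=crop(t,190,100,150,125,3); b=crop(s,225,165,110,145,4)
o=np.zeros((600,790,3),np.uint8); o[:375,:450]=a[:375,:450]; h=b[:580,:]; o=np.zeros((585,790+110,3),np.uint8); o[:375,:450]=a; o[:580,455:895]=b
o=cv2.resize(o,(800,520)); cv2.imwrite("pics/p7.png",o)
E
```

```text
24.475 [ 0.4966 -0.3169  0.307 ] jaw yaw -57.09 xt [ 0.0286  0.0196 -0.9994] yz -0.0009 0.0719 [-0.9 -0.1 -0.7] [0.02 0.07 0.03] [ 0.46  0.39  0.03  1.62 -0.05  1.12 -0.49]
```

View pics/p7.png

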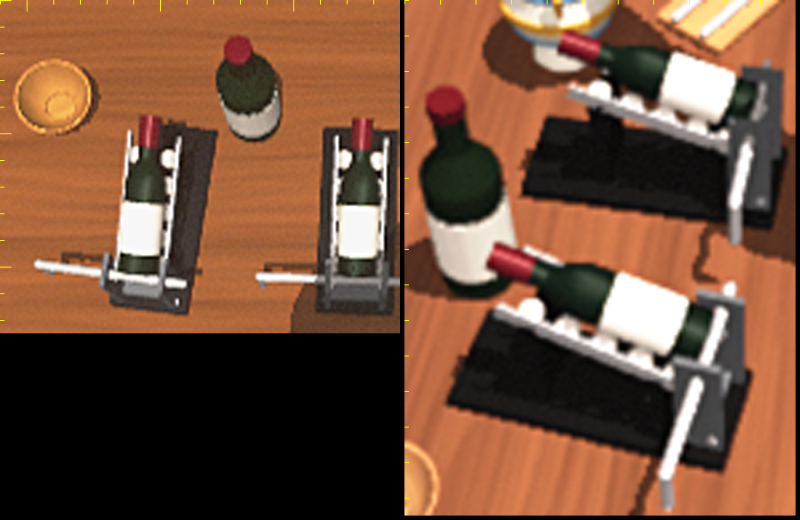

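Both views show the bottle seated in the track with its base against the rod, like the one on the full stand. The rod's tip stands clear of the far lug and its short leg hangs down. I do a quick drift check and hand in.

```bash
python3 - <<'E'
from h import *
from workcell import workorder
a=cv2.imread("pics/side0.png",0);b=cv2.imread("pics/side9.png",0);c=vision.grab_frame("side");c=cv2.cvtColor(c,cv2.COLOR_RGB2GRAY)
for n,(x,y,w,h) in dict(tall=(228,190,30,60),bowl=(198,288,40,36),jar=(252,140,36,44),full=(275,176,60,60),seated=(245,230,85,70)).items():
    f=lambda p,q:np.round(cv2.phaseCorrelate(np.float32(p[y:y+h,x:x+w]),np.float32(q[y:y+h,x:x+w]))[0],2)
    print(n,f(a,b),f(b,c))
print(workorder.job_done())
E
```

```text
tall [-0.02  0.26] [ 0.02 -0.01]
bowl [0.01 0.03] [-0.01 -0.02]
jar [-0.1   0.63] [0.03 0.51]
full [ 0.02 -0.09] [-0.01 -0.01]
seated [-0.28  0.5 ] [0.   0.02]
the job is handed in; nothing more can be done
None
```

The job is done and handed in, at about 24.5 s on the robot's clock against the 72 s limit. I slid the stop rod through both eyelets of the left stand and let go. Then I laid the small dark bottle on the track, and it rolled about 5 mm down until its base met the rod.

**Last checks**
- **Rod:** the tip stands about 25 mm beyond the far lug, and the short leg hangs down.
- **Bottle:** it lies like the one on the full stand. It had stopped moving: less than 0.05 px between the last two frames.
- **Full stand and bowl:** neither had shifted, by less than 0.1 px.
- **Tall bottle and jar:** they looked unchanged, but the check read 0.26 px for the tall bottle and 0.6 px for the jar. The jar also read 0.5 px between two frames with the arm still, so I put that down to noise in the check. The tall bottle's reading may come from the newly laid bottle's neck overlapping that part of the picture. The gripper was never meant to pass close to either one.

**What disagreed**
- **Bottle position:** it sat about 5 mm to the side of my first estimate. The fingers loaded to about 20 N at the grasp, and to about 40 N at the wrist when I first shifted over, before I eased off.
- **Finger opening on the rod:** it read 6.6 mm instead of 10 mm, but the grip held.
- **Last joint:** it came very close to its limit (-2.51 of -2.52), so I laid the bottle in about 3 degrees turned, and it settled into the track.

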